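# Rack four engraved plates for cleaning

## Robot

A 6-joint arm with a two-finger parallel gripper is mounted at the origin on a cart in front of the work surface, level with it; the furniture and walls round the work are solid. World frame = base frame: x ahead of the robot, y to its left, z up, the work surface at z = 0. Lengths are in m, angles in rad, forces in N, time in s.
With the tool pointing down it reaches from about 0.375 to 0.9 m from the base axis. Payload 3.1 kg.
Tool frame: the origin (TCP) lies midway between the tips of the shut fingers; the grasp point (between the pads) lies 19 mm behind it (pinch_z is the distance from the TCP to the grasp point, in m); y points along the fingers, z is the direction in which the jaws open and shut, and the axes are right-handed (so a half turn about y gives the same grasp; the last joint's range is limited). The gripper opens to 87 mm and grips with 3 to 60 N. Pads are 19 mm wide; open, the fingers measure 117 mm over their backs; the gripper's body (75 mm by 190 mm) begins 51 mm behind the grasp point.
Start: joints at [-1.504, 0.527, 1.433, -0, 1.181, -0.178], TCP at [0.152, -0.606, 0.202] pointing down, gripper open.
Joint ranges: [-3.08, 3.08], [-0.75, 2.2], [0.22, 2.44], [-1.43, 4.57], [0, 2.65], [-2.85, 2.85]. Speed limits (rad/s): [2.79, 2.79, 3.14, 3.14, 3.14, 3.14].

## Interface

Orientations are given as a unit quaternion [x, y, z, w].
In Python, from rig import * gives the robot as it stands.
- The arm moves only by the tool drive_tool, never from a script. Its argument "plan" is a list of rows, each a list of 7 numbers: the shift along the tool's x, y, z in mm, then the turn, a rotation vector about the tool's x, y, z in degrees, then the finger opening in mm, from 0 to 87. A call has 1 to 10 rows; each row is the pose to reach, as a shift and turn from the pose commanded when the call began, along the tool's axes at that moment; what a row does not reach only later rows make up. A row lasts 1/10 s, in which the tool goes at most 50 mm and 8.59 degrees, less where a joint would pass 70% of its speed; a pose out of reach is approached as far as the arm can. A call with a gripper value outside its range is refused whole. The fingers move at their own pace and stop on an object; "newtons" is the grip in N (left out, the last holds). Time passes only in rows, so rows that repeat a pose let the fingers close. It gives the time, the measured TCP pose, the force and the opening at its end, in the units of the state.
- get_obs(): the state, without advancing time (a new reading comes with each control period).
- camera(name): name is "scene" or "top"; returns the picture (480x640x3 uint8, blue, green, red); there is no depth.
- get_calibration(name): a dict with "fx", "fy", "cx", "cy" (pixels), "origin" and "rotation" of the camera in the world. Camera axes: x right, y down, z forward; pixel columns grow to the right and rows downward; lengths in m; the calibration is good to about 2 mm. A picture is of the moment at which its call begins. get_calibration takes no time and is no camera call.
- hand_in(): hands the job in, once; it reports no verdict.
Trained networks look in the newest picture that a camera, given by its name, has taken for a name from the list of things; names that differ only in an ending like _2 or _b are one class to them, and where a whole thing is asked for, a point or a joint stands for the part that bears it (a point fixed in the world has none). Each returns a list of dicts, best first, with "conf" (0 to 1); they miss things now and then, are a little off and sometimes report something else, mostly with a low value. They report only what shows in the picture. A call takes as long as a camera call. They do not tell look-alikes from the thing itself.
- spot_in(camera, target): "location" ([column, row] in pixels, amid what is visible of it).
- mark_of(camera, target): "location" ([column, row] in pixels: a listed point, or the origin of a listed thing).
The state is a dict: "time": time; "q": joint angles; "joint_velocities": joint speeds; "joint_torque": joint torques, N m; "position": TCP position; "tool_rot": TCP orientation; "ft_force": force on the tool from outside, world axes, zero at the start; "moment": the same for the moment, N m; "grip_width": finger opening in m.
Only numpy, scipy, OpenCV 4.12 (cv2) and the standard library are available. Lean on these libraries where they do the work, as an engineer would, in place of code of your own. Each camera call takes 0.05 s, during which the arm holds its last target. There are 200 camera calls.

## Task

Four engraved brass plates stand in a row in the wooden bench rack and are ready for cleaning. Move them one after another into the steel cleaning rack: each plate stands upright in the pair of black guides made for its own width, slid all the way down until its lower edge rests on the seat. Do not drop a plate; let go of each only when it is down, and leave them all standing there.

Things in the scene. Friction and masses are not known exactly. Their poses are not given: they have to be found in the camera images.
- plate_24_center (a point): centre (half-way up) of the engraved brass plate 24 mm wide, 104 mm tall, 6 mm thick, loose, about 130 g, standing on edge in a groove of the bench rack (which one varies). x: along its width and the groove, y: through its thickness, z: up. Take it from above by its two narrow upright edges, in the upper half: in the guides, walls stand beside its lower 32 mm.
- guide_24: black plastic pair of upright guides for the 24 mm plate, fixed on the cleaning rack. Origin: middle of the seat on which the plate's lower edge rests, so its centre ends 52 mm above. x: along the plate's width, z: up. 28 mm between the channel ends; channels 8 mm wide, 24 mm high, then flared to 32 mm above the seat, 4.5 mm wider on each side.
- plate_36_center (a point): centre (half-way up) of the engraved brass plate 36 mm wide, 104 mm tall, 6 mm thick, loose, about 190 g, standing on edge in a groove of the bench rack (which one varies). x: along its width and the groove, y: through its thickness, z: up. Take it from above by its two narrow upright edges, in the upper half: in the guides, walls stand beside its lower 32 mm.
- guide_36: black plastic pair of upright guides for the 36 mm plate, fixed on the cleaning rack. Origin: middle of the seat on which the plate's lower edge rests, so its centre ends 52 mm above. x: along the plate's width, z: up. 40 mm between the channel ends; channels 8 mm wide, 24 mm high, then flared to 32 mm above the seat, 4.5 mm wider on each side.
- plate_48_center (a point): centre (half-way up) of the engraved brass plate 48 mm wide, 104 mm tall, 6 mm thick, loose, about 250 g, standing on edge in a groove of the bench rack (which one varies). x: along its width and the groove, y: through its thickness, z: up. Take it from above by its two narrow upright edges, in the upper half: in the guides, walls stand beside its lower 32 mm.
- guide_48: black plastic pair of upright guides for the 48 mm plate, fixed on the cleaning rack. Origin: middle of the seat on which the plate's lower edge rests, so its centre ends 52 mm above. x: along the plate's width, z: up. 52 mm between the channel ends; channels 8 mm wide, 24 mm high, then flared to 32 mm above the seat, 4.5 mm wider on each side.
- plate_60_center (a point): centre (half-way up) of the engraved brass plate 60 mm wide, 104 mm tall, 6 mm thick, loose, about 320 g, standing on edge in a groove of the bench rack (which one varies). x: along its width and the groove, y: through its thickness, z: up. Take it from above by its two narrow upright edges, in the upper half: in the guides, walls stand beside its lower 32 mm.
- guide_60: black plastic pair of upright guides for the 60 mm plate, fixed on the cleaning rack. Origin: middle of the seat on which the plate's lower edge rests, so its centre ends 52 mm above. x: along the plate's width, z: up. 64 mm between the channel ends; channels 8 mm wide, 24 mm high, then flared to 32 mm above the seat, 4.5 mm wider on each side.
- bench_rack: wooden block 160 mm (its y) x 66 mm (x), 26 mm high, fixed; origin under its centre. Four grooves along its x, 38 mm apart, 7.6 mm wide, open at both ends, floors 8 mm above the worktop; each holds one plate at the start. (Mind the room: a level boom of the bench hangs left of the work along x from x = 0.23 on, at y 0.37 to 0.41, z 0.46 to 0.50.)
- cleaning_rack: steel base 160 mm (its y; 182 mm over the wire grips) x 84 mm (x) with two rods, fixed; origin under its centre. The four pairs of guides are clipped on it in a row along its y, 38 mm apart, in any order, parallel to its x; their seats are 22 mm above the worktop, their tops 54 mm.
Mind the look-alikes: they are no part of the job. Leave any purple look-alike of the part that bears plate_24_center alone.

How it is judged:
At the end, for the whole second after the job is handed in: Each of the four plates stands upright (within 0.2 rad) in the guides of its own width: its centre within 12 mm, seen from above, of the middle of those guides, its height within 4 mm of fully seated; all are released and at rest (horizontal distance between plate_24_center and guide_24 below 0.012 m and z of plate_24_center in the frame of guide_24 between 0.048 and 0.056 m and angle between each of plate_24_center, plate_36_center, plate_48_center, plate_60_center's own z axis and vertical below 0.2 rad and linear speed of each of plate_24, plate_36, plate_48, plate_60 below 0.02 m/s and horizontal distance between plate_36_center and guide_36 below 0.012 m and z of plate_36_center in the frame of guide_36 between 0.048 and 0.056 m and horizontal distance between plate_48_center and guide_48 below 0.012 m and z of plate_48_center in the frame of guide_48 between 0.048 and 0.056 m and horizontal distance between plate_60_center and guide_60 below 0.012 m and z of plate_60_center in the frame of guide_60 between 0.048 and 0.056 m); the robot touches nothing.
It fails at once if the 24 mm plate is dropped: it falls faster than 0.6 m/s (a fall of about 18 mm) with no finger holding it (linear speed of plate_24 above 0.6 m/s and contact force between the fingers and plate_24 below 0.1 N).
It fails at once if the 36 mm plate is dropped: it falls faster than 0.6 m/s (a fall of about 18 mm) with no finger holding it (linear speed of plate_36 above 0.6 m/s and contact force between the fingers and plate_36 below 0.1 N).
It fails at once if the 48 mm plate is dropped: it falls faster than 0.6 m/s (a fall of about 18 mm) with no finger holding it (linear speed of plate_48 above 0.6 m/s and contact force between the fingers and plate_48 below 0.1 N).
It fails at once if the 60 mm plate is dropped: it falls faster than 0.6 m/s (a fall of about 18 mm) with no finger holding it (linear speed of plate_60 above 0.6 m/s and contact force between the fingers and plate_60 below 0.1 N).
It also fails if it takes over 125 s, if anything falls off the work surface, if the arm or the gripper's body presses on something with over 40 N, if the wrist force passes 120 N, or if a joint passes its speed limit or range.

## Working session

There is one attempt and no reset: what is moved stays moved. The work goes in short steps, Python scripts to look and compute and a tool call to move; the robot and the scene stay as the last step left them, time stands still between calls to the robot, and variables do not carry over. Pictures are saved under pics/ and viewed, about 12 in all and at most 16, crops included, and the job is handed in when it is done.

Besides the shell and the picture viewer there is one more tool, called after "Emit:" as name([rows], argument=value, ...), one row to a line, values as JSON. drive_tool: Moves the arm, as the interface text tells. Its arguments: {"type":"object","properties":{"plan":{"type":"array","items":{"type":"array","items":{"type":"number"}}},"newtons":{"type":"number"}},"required":["plan"]}

```bash
mkdir -p pics
cat > a.py <<'E'
from rig import *
import cv2,numpy as np
for c in ["scene","top"]:
    cv2.imwrite(f"pics/{c}0.png",camera(c))
    k=get_calibration(c);print(c,{a:np.round(b,4).tolist() for a,b in k.items()})
    for t in ["plate_24_center","plate_36_center","plate_48_center","plate_60_center","guide_24","guide_36","guide_48","guide_60","bench_rack","cleaning_rack"]:
        print(t,[(np.round(d["location"]).tolist(),round(d["conf"],2)) for d in mark_of(c,t)][:4])
o=get_obs();print(o["position"],o["tool_rot"],o["ft_force"],o["grip_width"],o["time"])
E
python3 a.py
```

```text
scene {'fx': 552.4926, 'fy': 552.4926, 'cx': 323.9587, 'cy': 233.3097, 'origin': [-0.1345, 0.4435, 0.5184], 'rotation': [-0.3904, 0.7781, -0.4394, 0.2217]}
plate_24_center [([384.0, 205.0], 0.82), ([431.0, 226.0], 0.56)]
plate_36_center [([367.0, 214.0], 0.88), ([248.0, 285.0], 0.71), ([218.0, 293.0], 0.3)]
plate_48_center [([392.0, 199.0], 0.67)]
plate_60_center [([348.0, 219.0], 0.98), ([248.0, 286.0], 0.52), ([395.0, 203.0], 0.17)]
guide_24 [([238.0, 279.0], 0.98), ([216.0, 291.0], 0.8), ([275.0, 260.0], 0.67), ([255.0, 268.0], 0.64)]
guide_36 [([238.0, 279.0], 0.98), ([216.0, 291.0], 0.8), ([275.0, 260.0], 0.67), ([255.0, 268.0], 0.64)]
guide_48 [([238.0, 279.0], 0.98), ([216.0, 291.0], 0.8), ([275.0, 260.0], 0.67), ([255.0, 268.0], 0.64)]
guide_60 [([238.0, 279.0], 0.98), ([216.0, 291.0], 0.8), ([275.0, 260.0], 0.67), ([255.0, 268.0], 0.64)]
bench_rack [([236.0, 276.0], 0.7), ([376.0, 235.0], 0.61)]
cleaning_rack [([244.0, 284.0], 0.93)]
top {'fx': 499.921, 'fy': 499.921, 'cx': 319.1122, 'cy': 241.0646, 'origin': [0.2736, 0.013, 0.8997], 'rotation': [-0.6934, 0.7094, -0.0894, 0.0891]}
plate_24_center [([430.0, 289.0], 0.68), ([410.0, 237.0], 0.56)]
plate_36_center [([387.0, 241.0], 0.55)]
plate_48_center [([436.0, 236.0], 0.82)]
plate_60_center [([364.0, 246.0], 0.72)]
guide_24 [([268.0, 239.0], 0.68), ([248.0, 246.0], 0.66), ([225.0, 249.0], 0.62), ([285.0, 231.0], 0.62)]
guide_36 [([268.0, 239.0], 0.68), ([248.0, 246.0], 0.66), ([225.0, 249.0], 0.62), ([285.0, 231.0], 0.62)]
guide_48 [([268.0, 239.0], 0.68), ([248.0, 246.0], 0.66), ([225.0, 249.0], 0.62), ([285.0, 231.0], 0.62)]
guide_60 [([268.0, 239.0], 0.68), ([248.0, 246.0], 0.66), ([225.0, 249.0], 0.62), ([285.0, 231.0], 0.62)]
bench_rack [([390.0, 246.0], 0.71)]
cleaning_rack [([257.0, 245.0], 0.56)]
[ 0.15211606 -0.60614848  0.20244389] [-0.08668873  0.70179716 -0.70174771  0.0866947 ] [-0.73069215  0.41132476  0.0710033 ] 0.0870828674464562 1.1
```

```bash
python3 -c "
import cv2
a=cv2.imread('pics/top0.png');cv2.imwrite('pics/t1.png',cv2.resize(a[170:340,190:480],(800,469),interpolation=cv2.INTER_CUBIC))
a=cv2.imread('pics/scene0.png');cv2.imwrite('pics/s1.png',cv2.resize(a[150:340,180:460],(800,543),interpolation=cv2.INTER_CUBIC))"
```

```text
(no output)
```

View pics/t1.png

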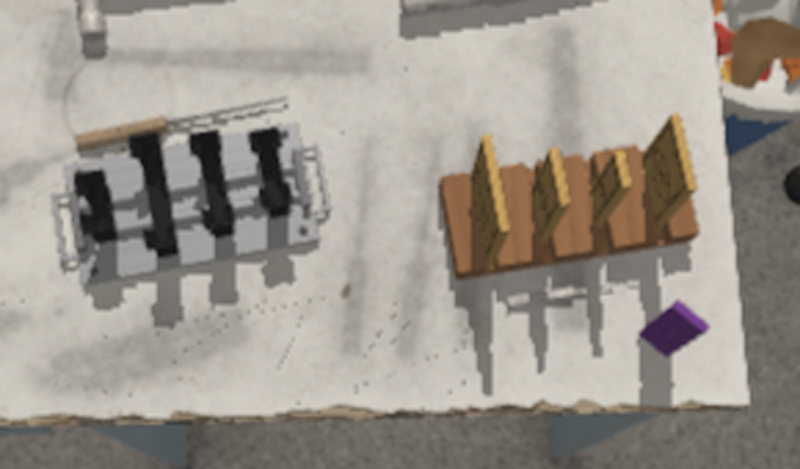

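View pics/s1.png

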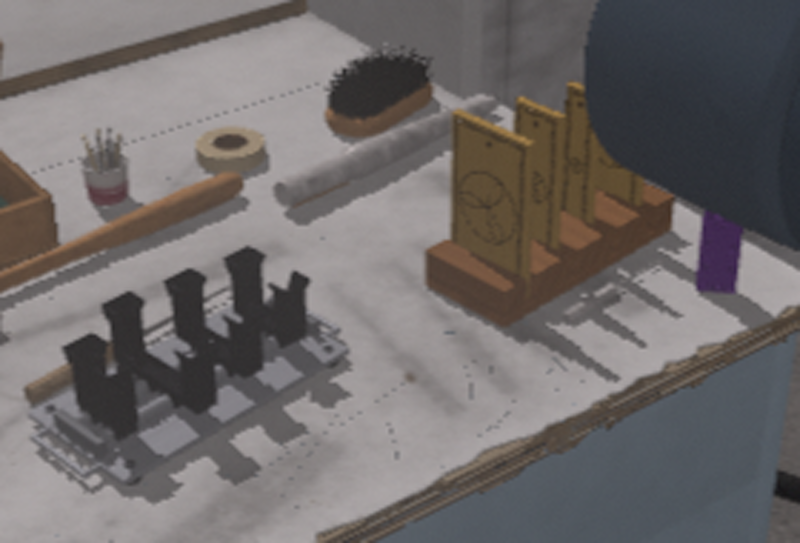

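View pics/scene0.png

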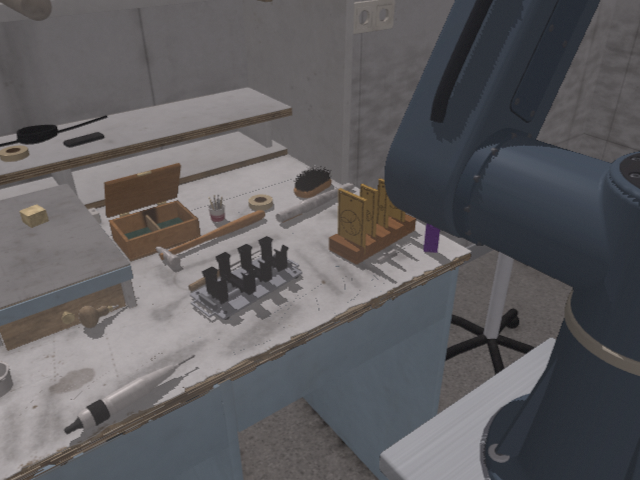

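```bash
cat > h.py <<'E'
from rig import *
import cv2,numpy as np
from scipy.spatial.transform import Rotation as R
from scipy.optimize import least_squares
K={c:get_calibration(c) for c in("scene","top")}
def proj(c,P):
    k=K[c];p=(np.atleast_2d(P)-k["origin"])@R.from_quat(k["rotation"]).as_matrix()
    return np.c_[k["fx"]*p[:,0]/p[:,2]+k["cx"],k["fy"]*p[:,1]/p[:,2]+k["cy"]]
def ray(c,uv,z):
    k=K[c];d=R.from_quat(k["rotation"]).apply([(uv[0]-k["cx"])/k["fx"],(uv[1]-k["cy"])/k["fy"],1]);o=np.array(k["origin"])
    return o+d*(z-o[2])/d[2]
def W(p,l): # pose (x,y,yaw), local pts
    l=np.atleast_2d(l).astype(float);r=R.from_euler("z",p[2]).apply(l);return r+[p[0],p[1],0]
Y=np.array([.057,.019,-.019,-.057])
PL=dict(zip([60,36,24,48],Y)); GU=dict(zip([24,60,48,36],Y))
E
cat > b.py <<'E'
from h import *
def marks(c,t): return [np.array(d["location"]) for d in mark_of(c,t)]
print("purple",ray("top",[430,289],.052)[:2])
def fit(rows):
    f=lambda p:np.concatenate([(proj(c,W(p,[0,y,z]))[0]-uv) for c,uv,y,z in rows])
    s=least_squares(f,[.4,0,0],loss="soft_l1");print(np.round(s.x,4),np.round(f(s.x).reshape(-1,2),1).tolist());return s.x
rows=[("top",marks("top",f"plate_{w}_center")[0] if w!=24 else min(marks("top","plate_24_center"),key=lambda u:u[1]),PL[w],.06) for w in PL]
B=fit(rows+[("scene",marks("scene","plate_60_center")[0],PL[60],.06)])
rows=[]
for c in("top","scene"):
    m=sorted(marks(c,"guide_60")[:4],key=lambda u:u[0]);rows+=[(c,u,y,.022) for u,y in zip(m,Y)]
C=fit(rows);np.save("bc.npy",[B,C])
im=[cv2.imread("pics/top0.png"),cv2.imread("pics/scene0.png")]
out=[]
for c,a,(r0,r1,c0,c1) in zip(("top","scene"),im,((180,320,205,460),(170,320,180,430))):
    s=3;a=cv2.resize(a[r0:r1,c0:c1],None,fx=s,fy=s,interpolation=cv2.INTER_CUBIC)
    def poly(p,l,col):
        q=(proj(c,W(p,l))-[c0,r0]+.5)*s
        cv2.polylines(a,[np.int32(q*8)],True,col,1,cv2.LINE_AA,3)
    box=lambda hx,hy,y,z:[[-hx,y-hy,z],[hx,y-hy,z],[hx,y+hy,z],[-hx,y+hy,z]]
    poly(B,box(.033,.08,0,.026),(0,255,0))
    for w,y in PL.items(): poly(B,box(w/2000,.003,y,.112),(0,0,255))
    poly(C,box(.042,.08,0,.0),(255,0,0))
    for w,y in GU.items(): poly(C,box(w/2000+.002,.0085,y,.054),(0,255,255))
    out.append(a)
w=max(o.shape[1] for o in out);out=[cv2.copyMakeBorder(o,0,0,0,w-o.shape[1],0) for o in out]
o=np.vstack(out);print(o.shape);[cv2.imwrite(f"pics/ov_{i}.png",q) for i,q in enumerate(out)]
E
python3 b.py
```

```text
purple [ 0.404      -0.17735773]
[ 0.4907 -0.1276  0.0828] [[1.7, -3.5], [0.4, -0.5], [-1.1, 1.2], [-4.9, -0.1], [1.6, 0.8]]
[0.5016 0.1224 0.2152] [[1.5, -0.1], [-0.9, -1.4], [-0.1, 0.2], [2.6, 4.1], [0.8, 0.2], [-1.9, 0.9], [0.3, 0.5], [-2.8, -1.7]]
(870, 765, 3)
```

View pics/ov_0.png

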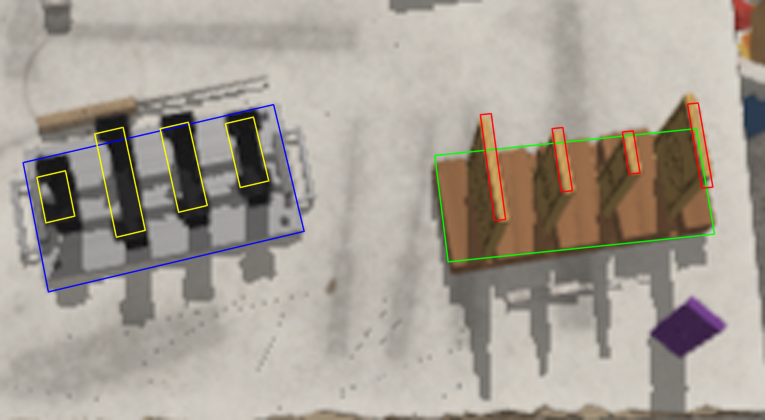

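View pics/ov_1.png

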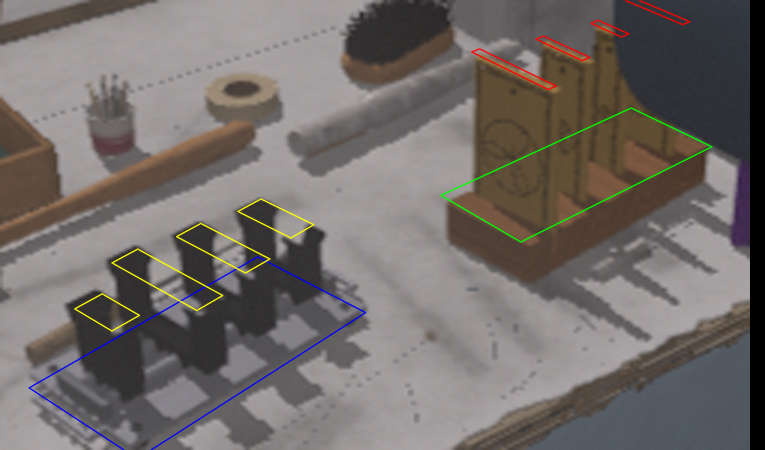

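```bash
cat > c.py <<'E'
from h import *
from scipy.optimize import minimize
B,C=np.load("bc.npy");S=4
IM={c:cv2.imread(f"pics/{c}0.png") for c in("top","scene")}
def crop(c,r):
    a=IM[c][r[0]:r[1],r[2]:r[3]];return cv2.resize(a,None,fx=S,fy=S,interpolation=cv2.INTER_CUBIC)
def box(x0,x1,y0,y1,z0,z1): return [[x,y,z] for x in(x0,x1) for y in(y0,y1) for z in(z0,z1)]
def render(c,r,p,boxes):
    m=np.zeros(((r[1]-r[0])*S,(r[3]-r[2])*S),np.uint8)
    for b in boxes:
        q=(proj(c,W(p,b))-[r[2],r[0]]+.5)*S-.5
        cv2.fillConvexPoly(m,cv2.convexHull(np.int32(np.round(q*16))),1,cv2.LINE_8,4)
    return m
def go(name,RG,masks,boxf,x0,step):
    def cost(v):
        t=0
        for c,r in RG.items():
            m=render(c,r,v[:3],boxf(v));t+=(m!=masks[c]).sum()/masks[c].sum()
        return t
    best=None
    x=np.array(x0)
    for k in range(3):
        s=minimize(cost,x,method="Nelder-Mead",options=dict(initial_simplex=np.vstack([x]+[x+np.eye(len(x))[i]*step[i]/(k+1)*(-1)**k for i in range(len(x))]),maxfev=500));x=s.x
    print(name,np.round(x,4),round(s.fun,3));
    for c,r in RG.items():
        a=crop(c,r);m=render(c,r,x[:3],boxf(x));cs,_=cv2.findContours(m,0,2);cv2.drawContours(a,cs,-1,(0,255,0),1)
        cs,_=cv2.findContours(masks[c],0,2);cv2.drawContours(a,cs,-1,(255,0,255),1);cv2.imwrite(f"pics/fit_{name}_{c}.png",a)
    return x
RG={"top":(200,285,345,450),"scene":(170,268,322,390)}
mk={}
for c,r in RG.items():
    h=cv2.cvtColor(crop(c,r),cv2.COLOR_BGR2HSV);m=((h[...,0]<30)&(h[...,0]>3)&(h[...,1]>75)).astype(np.uint8)
    m=cv2.morphologyEx(m,cv2.MORPH_CLOSE,np.ones((9,9)));n,l,st,_=cv2.connectedComponentsWithStats(m);mk[c]=(l==1+st[1:,4].argmax()).astype(np.uint8)
bb=lambda v:[box(-.033,.033,-.08,.08,0,.026)]+[box(-w/2000,w/2000,y-.003,y+.003,.008,.112) for w,y in PL.items()]
# scene: pixels past x=390 are the arm -> cropped away
Bn=go("B",RG,mk,bb,B,[.006,.006,.04])
for c in RG: Bi=go("B"+c,{c:RG[c]},{c:mk[c]},bb,Bn,[.004,.004,.03])
RG={"top":(205,275,205,310),"scene":(230,310,190,295)};mk={}
for c,r in RG.items():
    m=(crop(c,r).max(2)<62).astype(np.uint8);n,l,st,_=cv2.connectedComponentsWithStats(m);mk[c]=np.isin(l,1+np.where(st[1:,4]>40*S*S)[0]).astype(np.uint8)
def gb(v):
    a,b,h,s=v[3:];o=[]
    for w,y in GU.items():
        e=w/2000+.002;o+=[box(e-a,e+b,y-h,y+h,.022,.054),box(-e-b,-e+a,y-h,y+h,.022,.054),box(-e,e,y-s,y+s,.016,.022)]
    return o
Cn=go("C",RG,mk,gb,[*C,.004,.005,.008,.005],[.006,.006,.04,.003,.003,.002,.003])
for c in RG: go("C"+c,{c:RG[c]},{c:mk[c]},gb,Cn,[.004,.004,.03,.003,.003,.002,.003])
np.save("bc2.npy",[Bn,Cn[:3]])
o=[cv2.imread(f"pics/fit_{n}_{c}.png") for n in"BC" for c in("top","scene")]
o=[cv2.copyMakeBorder(cv2.resize(q,None,fx=.9,fy=.9),0,max(0,int(353-q.shape[0]*.9)),0,max(0,int(379-q.shape[1]*.9)),0)[:353,:379] for q in o]
cv2.imwrite("pics/fits.png",np.vstack([np.hstack(o[:2]),np.hstack(o[2:])])[:600*2]);
q=cv2.imread("pics/fits.png");print(q.shape);cv2.imwrite("pics/fits.png",cv2.resize(q,None,fx=.84,fy=.84,interpolation=cv2.INTER_AREA))
E
time python3 c.py
```

```text
B [ 0.4909 -0.1294  0.1501] 0.149
Btop [ 0.492  -0.1284  0.1436] 0.056
Bscene [ 0.4856 -0.1285  0.074 ] 0.065
C [0.5021 0.1217 0.1684 0.006  0.0034 0.0068 0.0061] 0.387
Ctop [0.5039 0.122  0.1702 0.0055 0.0047 0.0077 0.006 ] 0.123
Cscene [0.4983 0.123  0.1792 0.0063 0.0025 0.0064 0.0062] 0.138
(706, 758, 3)
real	0m6.310s
user	0m3.407s
sys	0m0.157s
```

View pics/fits.png

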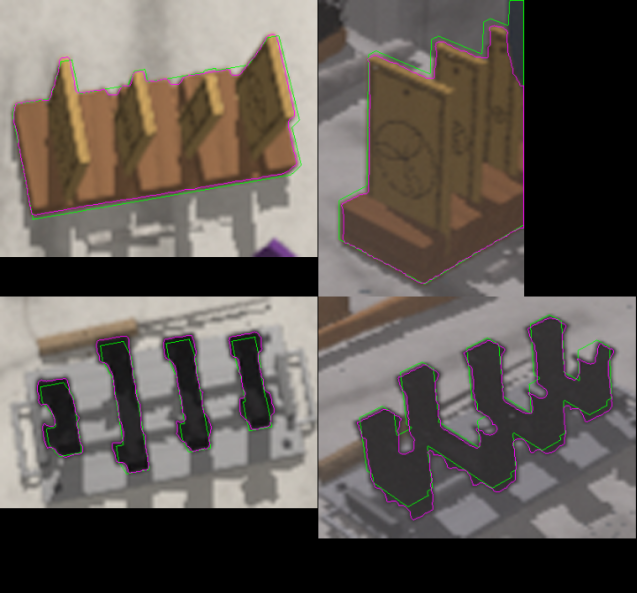

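```bash
cat >> h.py <<'E'
B=np.array([.489,-.1287,.146]); C=np.array([.501,.1223,.171])
DX=np.zeros(3)  # correction of C, set after checks
def rel(P,yaw,o=None):
    "row (mm,deg) from the measured pose to TCP at P, tool down, jaw axis along yaw"
    o=o or get_obs();r=R.from_quat(o["tool_rot"]);z=np.array([np.cos(yaw),np.sin(yaw),0])
    if z@r.as_matrix()[:,2]<0: z=-z
    y=np.array([0,0,-1.]);T=R.from_matrix(np.c_[np.cross(y,z),y,z])
    return np.round(r.inv().apply(np.array(P)-o["position"])*1000,1).tolist(),np.round(np.degrees((r.inv()*T).as_rotvec()),2).tolist()
def tp(w): return W(B,[0,PL[w],0])[0][:2],B[2]
def tg(w): return W(C,[0,GU[w],0])[0][:2],C[2]
def show():
    o=get_obs();print("t",round(o["time"],2),"p",np.round(o["position"],4),"F",np.round(o["ft_force"],1),"g",round(o["grip_width"]*1e3,1),"q",np.round(o["q"],2))
E
python3 -c "
from h import *
show();print(R.from_quat(get_obs()['tool_rot']).as_matrix().round(3))
for w in PL: print(w,tp(w),tg(w),rel([*tp(w)[0],.25],tp(w)[1]))"
```

```text
t 1.45 p [ 0.1521 -0.6062  0.2024] F [0.3 0.4 0.6] g 87.2 q [-1.5   0.53  1.43  0.    1.18 -0.18]
[[-0.97   0.     0.243]
 [-0.243  0.    -0.97 ]
 [-0.    -1.    -0.   ]]
60 (array([ 0.48070753, -0.07230643]), np.float64(0.146)) (array([0.49776681, 0.14102289]), np.float64(0.171)) ([-448.7, -47.6, -437.9], [0.0, -84.28, -0.0])
36 (array([ 0.48623584, -0.10990214]), np.float64(0.146)) (array([0.51069957, 0.06613134]), np.float64(0.171)) ([-444.9, -47.6, -400.1], [0.0, -84.28, -0.0])
24 (array([ 0.49176416, -0.14749786]), np.float64(0.146)) (array([0.49130043, 0.17846866]), np.float64(0.171)) ([-441.1, -47.6, -362.2], [0.0, -84.28, -0.0])
48 (array([ 0.49729247, -0.18509357]), np.float64(0.146)) (array([0.50423319, 0.10357711]), np.float64(0.171)) ([-437.3, -47.6, -324.4], [0.0, -84.28, -0.0])
```

Emit:
drive_tool([
  [-30,-48,-30,0,-8,0,87],
  [-70,-48,-70,0,-16,0,87],
  [-110,-48,-110,0,-24,0,87],
  [-150,-48,-150,0,-32,0,87],
  [-190,-48,-185,0,-40,0,87],
  [-225,-48,-220,0,-48,0,80],
  [-260,-48,-255,0,-56,0,78],
  [-295,-48,-290,0,-64,0,76],
  [-330,-48,-320,0,-72,0,76],
  [-365,-48,-355,0,-80,0,76],
], newtons=35)

```text
time: 2.45
position: [0.4066, -0.1942, 0.2509]
tool_rot: [-0.519, 0.48, -0.481, 0.519]
ft_force: [0.6, 0.1, -0.2]
grip_width: 0.0764
```

```bash
python3 -c "
from h import *
show();print(rel([*tp(60)[0],.2],tp(60)[1]))"
```

```text
t 2.45 p [ 0.4066 -0.1942  0.2509] F [ 0.6  0.1 -0.2] g 76.4 q [-0.69  0.23  1.79  0.    1.13 -0.77]
([-115.9, 50.9, 83.2], [-0.06, -3.98, 0.05])
```

Emit:
drive_tool([
  [-40,0,30,0,-2,0,76],
  [-80,0,60,0,-4,0,76],
  [-116,0,83,0,-4,0,76],
  [-116,25,83,0,-4,0,76],
  [-116,50,83,0,-4,0,76],
  [-116,90,83,0,-4,0,76],
  [-116,100,83,0,-4,0,76],
  [-116,100,83,0,-4,0,76],
  [-116,100,83,0,-4,0,76],
])

```text
time: 3.35
position: [0.4811, -0.0747, 0.1515]
tool_rot: [-0.534, 0.463, -0.464, 0.534]
ft_force: [0.2, -0.8, 1.0]
grip_width: 0.0764
```

```bash
python3 -c "
from h import *
show();print(rel([*tp(60)[0],.071],tp(60)[1]))
a=camera('top')[180:300,300:480];b=camera('scene')[120:280,290:480]
cv2.imwrite('pics/g60.png',np.hstack([cv2.resize(a,(400,300),interpolation=2),cv2.resize(b,(400,300),interpolation=2)]))"
```

```text
t 3.35 p [ 0.4811 -0.0747  0.1515] F [ 0.2 -0.8  1. ] g 76.4 q [-0.38  0.42  1.83  0.    0.89 -0.52]
([-2.5, 80.5, -0.2], [-0.09, -0.3, 0.05])
```

View pics/g60.png

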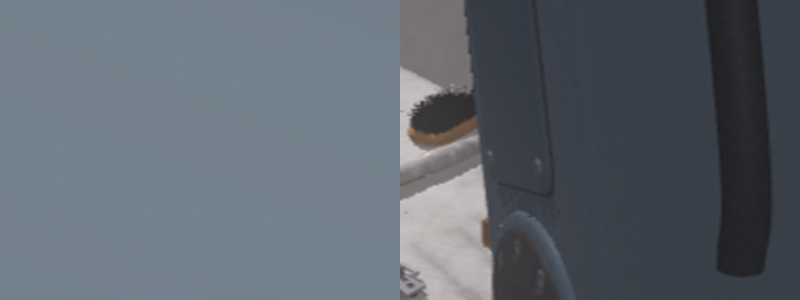

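Emit:
drive_tool([
  [-2.5,20,0,0,0,0,76],
  [-2.5,40,0,0,0,0,76],
  [-2.5,50,0,0,0,0,76],
  [-2.5,60,0,0,0,0,76],
  [-2.5,70,0,0,0,0,76],
  [-2.5,80,0,0,0,0,76],
  [-2.5,80,0,0,0,0,76],
  [-2.5,80,0,0,0,0,76],
])

```text
time: 4.25
position: [0.4798, -0.0717, 0.0703]
tool_rot: [0.534, -0.464, 0.463, -0.534]
ft_force: [-0.1, 0.5, 0.6]
grip_width: 0.0762
```

```bash
python3 -c "
from h import *
show();print(rel([*tp(60)[0],.071],tp(60)[1]))"
```

```text
t 4.25 p [ 0.4798 -0.0717  0.0703] F [-0.1  0.5  0.6] g 76.2 q [-0.38  0.56  1.9  -0.    0.68 -0.52]
([0.7, -0.7, 0.8], [0.02, -0.28, -0.01])
```

Emit:
drive_tool([
  [0.5,0,0.5,0,0,0,70],
  [0.5,0,0.5,0,0,0,66],
  [0.5,0,0.5,0,0,0,63],
  [0.5,0,0.5,0,0,0,60],
  [0.5,0,0.5,0,0,0,56],
  [0.5,0,0.5,0,0,0,50],
  [0.5,0,0.5,0,0,0,50],
  [0.5,0,0.5,0,0,0,50],
], newtons=35)

```text
time: 5.05
position: [0.4821, -0.0726, 0.071]
tool_rot: [-0.533, 0.462, -0.465, 0.534]
ft_force: [4.5, 0.7, 5.2]
grip_width: 0.0594
```

Emit:
drive_tool([
  [0,-10,0,0,0,0,50],
  [0,-20,0,0,0,0,50],
  [0,-40,0,0,0,0,50],
  [0,-60,0,0,0,0,50],
  [0,-90,0,0,0,0,50],
  [0,-120,0,0,0,0,50],
  [0,-150,0,0,0,0,50],
  [0,-160,0,0,0,0,50],
  [0,-160,0,0,0,0,50],
])

```text
time: 5.95
position: [0.4799, -0.072, 0.2313]
tool_rot: [-0.534, 0.463, -0.464, 0.534]
ft_force: [-0.2, -0.1, -3.7]
grip_width: 0.0594
```

```bash
python3 -c "
from h import *
show();print(rel([*tg(60)[0],.23],tg(60)[1]))"
```

```text
t 5.95 p [ 0.4799 -0.072   0.2313] F [-0.2 -0.1 -3.7] g 59.4 q [-0.38  0.3   1.74 -0.    1.1  -0.52]
([-208.4, 1.2, 47.6], [-0.05, -1.71, 0.04])
```

Emit:
drive_tool([
  [-15,0,4,0,0,0,50],
  [-45,0,10,0,0,0,50],
  [-80,0,18,0,-1,0,50],
  [-115,0,26,0,-1,0,50],
  [-150,0,34,0,-1,0,50],
  [-180,0,41,0,-1.5,0,50],
  [-200,0,46,0,-1.7,0,50],
  [-208,0,48,0,-1.7,0,50],
  [-208,0,48,0,-1.7,0,50],
  [-208,0,48,0,-1.7,0,50],
])

```text
time: 6.95
position: [0.4978, 0.1397, 0.2294]
tool_rot: [0.542, -0.456, 0.455, -0.54]
ft_force: [-0.2, -0.1, -2.6]
grip_width: 0.0594
```

```bash
python3 -c "
from h import *
show();print(rel([*tg(60)[0],.085],tg(60)[1]))
s=camera('scene');t=camera('top')
a=t[170:300,190:320];b=s[130:330,150:380]
cv2.imwrite('pics/p60.png',np.hstack([cv2.resize(a,(360,360),interpolation=2),cv2.resize(b,(414,360),interpolation=2)]))"
```

```text
t 6.95 p [0.4978 0.1397 0.2294] F [-0.2 -0.1 -2.6] g 59.4 q [ 0.06  0.35  1.67 -0.    1.13 -0.11]
([-1.4, 144.4, 0.7], [0.16, -0.02, 0.03])
```

View pics/p60.png

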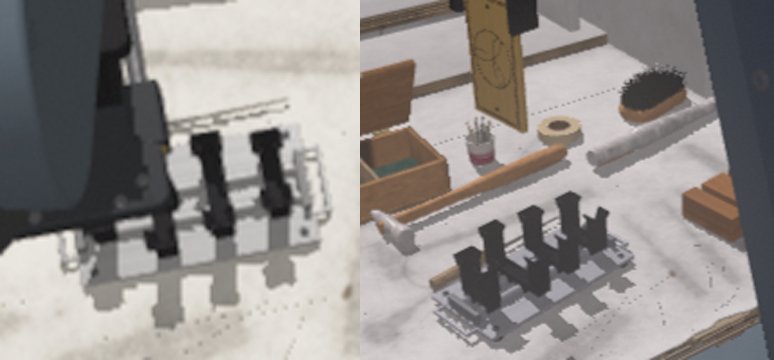

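```bash
python3 -c "
from h import *
o=get_obs();p=o['position']
print(proj('scene',W([p[0],p[1],C[2]],[[s*.03,t*.003,p[2]-.063] for s in(-1,1) for t in(-1,1)])).round(1))
for u in([242.2,202.8],[213.3,186.7]): print(W([0,0,-C[2]],ray('scene',u,p[2]-.063)-[p[0],p[1],0]).round(4))"
```

```text
[[244.1 200.8]
 [240.7 202.2]
 [217.3 187.4]
 [213.9 188.7]]
[[-0.0328  0.0026  0.167 ]]
[[ 0.036  -0.0004  0.167 ]]
```

Emit:
drive_tool([
  [-1.5,20,0,0,0,0,50],
  [-1.5,50,0,0,0,0,50],
  [-1.5,80,0,0,0,0,50],
  [-1.5,95,0,0,0,0,50],
  [-1.5,103,0,0,0,0,50],
  [-1.5,108,0,0,0,0,50],
  [-1.5,112,0,0,0,0,50],
  [-1.5,116,0,0,0,0,50],
  [-1.5,120,0,0,0,0,50],
  [-1.5,120,0,0,0,0,50],
])

```text
time: 8.05
position: [0.4987, 0.1419, 0.1105]
tool_rot: [-0.541, 0.455, -0.456, 0.541]
ft_force: [0.4, -0.9, -3.3]
grip_width: 0.0596
```

Emit:
drive_tool([
  [0,3,0,0,0,0,50],
  [0,6,0,0,0,0,50],
  [0,9,0,0,0,0,50],
  [0,12,0,0,0,0,50],
  [0,15,0,0,0,0,50],
  [0,18,0,0,0,0,50],
  [0,18,0,0,0,0,50],
])

```text
time: 8.75
position: [0.4983, 0.1419, 0.0919]
tool_rot: [0.541, -0.456, 0.455, -0.541]
ft_force: [0.4, -2.5, -5.2]
grip_width: 0.0592
```

```bash
python3 -c "
from h import *
show();print(rel([*tg(60)[0],.085],tg(60)[1]))
s=camera('scene')
b=s[150:310,170:330]
cv2.imwrite('pics/q60.png',cv2.resize(b,(600,600),interpolation=2))"
```

```text
t 8.75 p [0.4983 0.1419 0.0919] F [ 0.4 -2.5 -5.2] g 59.2 q [ 0.06  0.55  1.8  -0.    0.79 -0.11]
([0.8, 6.9, -0.7], [0.02, -0.01, 0.01])
```

View pics/q60.png

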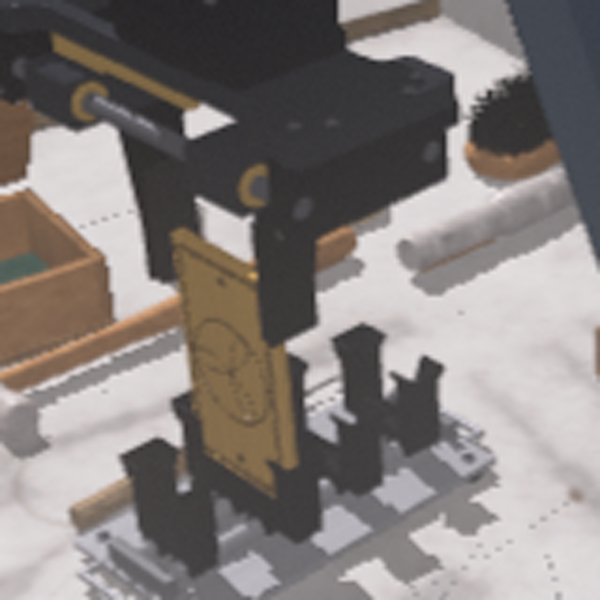

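Emit:
drive_tool([
  [0.5,3,0,0,0,0,50],
  [0.5,5,0,0,0,0,50],
  [0.5,6,0,0,0,0,50],
  [0.5,7,0,0,0,0,50],
  [0.5,7,0,0,0,0,50],
])

```text
time: 9.3
position: [0.4984, 0.1415, 0.0853]
tool_rot: [0.541, -0.456, 0.456, -0.541]
ft_force: [0.6, -2.5, -4.0]
grip_width: 0.059
```

Emit:
drive_tool([
  [0,1,0,0,0,0,50],
  [0,2,0,0,0,0,50],
  [0,2,0,0,0,0,50],
])

```text
time: 9.6
position: [0.4986, 0.1416, 0.0848]
tool_rot: [-0.541, 0.455, -0.456, 0.541]
ft_force: [-0.8, -2.4, 7.2]
grip_width: 0.059
```

Emit:
drive_tool([
  [0,1,0,0,0,0,62],
  [0,1,0,0,0,0,66],
  [0,1,0,0,0,0,70],
  [0,1,0,0,0,0,76],
  [0,1,0,0,0,0,76],
  [0,-20,0,0,0,0,76],
  [0,-60,0,0,0,0,76],
  [0,-100,0,0,0,0,76],
  [0,-135,0,0,0,0,76],
  [0,-135,0,0,0,0,70],
])

```text
time: 10.6
position: [0.5021, 0.142, 0.2234]
tool_rot: [-0.538, 0.453, -0.458, 0.544]
ft_force: [0.3, 0.1, -0.8]
grip_width: 0.0731
```

```bash
python3 -c "
from h import *
show();print(rel([*tp(36)[0],.2],tp(36)[1]))
b=camera('scene')[150:310,170:330]
cv2.imwrite('pics/r60.png',cv2.resize(b,(500,500),interpolation=2))"
```

```text
t 10.6 p [0.5021 0.142  0.2234] F [ 0.3  0.1 -0.8] g 73.1 q [ 0.06  0.36  1.67  0.    1.1  -0.11]
([245.5, 22.9, -58.7], [-0.64, 1.43, 0.05])
```

View pics/r60.png

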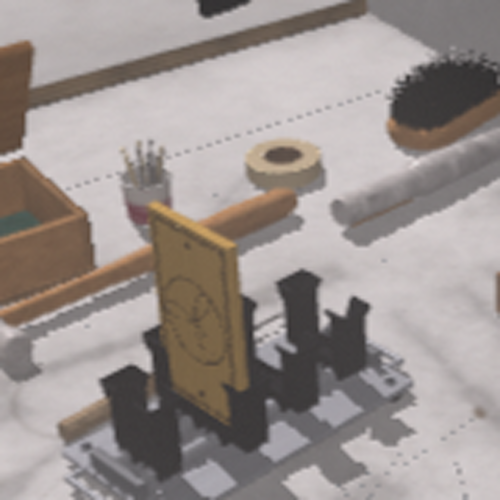

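Emit:
drive_tool([
  [40,0,-10,0,0,0,52],
  [85,0,-20,0,0,0,52],
  [130,0,-30,0,1,0,52],
  [175,0,-42,0,1,0,52],
  [215,5,-52,-0.6,1.4,0,52],
  [238,12,-57,-0.6,1.4,0,52],
  [245.5,23,-58.7,-0.6,1.4,0,52],
  [245.5,50,-58.7,-0.6,1.4,0,52],
  [245.5,70,-58.7,-0.6,1.4,0,52],
  [245.5,70,-58.7,-0.6,1.4,0,52],
])

```text
time: 11.65
position: [0.479, -0.108, 0.1448]
tool_rot: [0.539, -0.468, 0.456, -0.532]
ft_force: [-0.1, 0.2, -1.1]
grip_width: 0.052
```

```bash
python3 -c "
from h import *
show();print(rel([*tp(36)[0],.071],tp(36)[1]))"
```

```text
t 11.65 p [ 0.479  -0.108   0.1448] F [-0.1  0.2 -1.1] g 52.0 q [-0.45  0.44  1.81 -0.01  0.91 -0.59]
([3.3, 73.7, 8.2], [1.05, 0.04, -0.32])
```

Emit:
drive_tool([
  [2.5,15,6,0.7,0,-0.1,52],
  [2.5,15,6,0.7,0,-0.1,52],
  [2.5,15,6,0.7,0,-0.1,52],
  [2.5,15,6,0.7,0,-0.1,52],
])

```text
time: 12.05
position: [0.4887, -0.1117, 0.1341]
tool_rot: [-0.535, 0.461, -0.463, 0.535]
ft_force: [-0.5, -0.0, -0.5]
grip_width: 0.0519
```

```bash
python3 -c "
from h import *
show();print(rel([*tp(36)[0],.071],tp(36)[1]))"
```

```text
t 12.05 p [ 0.4887 -0.1117  0.1341] F [-0.5 -0.  -0.5] g 51.9 q [-0.45  0.46  1.81 -0.    0.86 -0.59]
([-2.2, 63.1, -2.3], [-0.14, 0.05, 0.13])
```

Emit:
drive_tool([
  [-1.5,20,-2,0,0,0,52],
  [-1.5,40,-2,0,0,0,52],
  [-1.5,53,-2,0,0,0,52],
  [-1.5,63,-2,0,0,0,52],
  [-1.5,63,-2,0,0,0,52],
  [-1.5,63,-2,0,0,0,52],
])

```text
time: 12.65
position: [0.4868, -0.111, 0.0708]
tool_rot: [-0.535, 0.461, -0.463, 0.535]
ft_force: [-0.6, 0.6, 1.1]
grip_width: 0.0522
```

```bash
python3 -c "
from h import *
show();print(rel([*tp(36)[0],.071],tp(36)[1]))"
```

```text
t 12.65 p [ 0.4868 -0.111   0.0708] F [-0.6  0.6  1.1] g 52.2 q [-0.45  0.57  1.86 -0.    0.7  -0.59]
([-1.2, -0.2, -0.4], [-0.14, 0.02, 0.13])
```

Emit:
drive_tool([
  [-1,0,0,0,0,0,46],
  [-1,0,0,0,0,0,42],
  [-1,0,0,0,0,0,39],
  [-1,0,0,0,0,0,36],
  [-1,0,0,0,0,0,30],
  [-1,0,0,0,0,0,26],
  [-1,0,0,0,0,0,26],
  [-1,0,0,0,0,0,26],
  [-1,0,0,0,0,0,26],
], newtons=30)

```text
time: 13.55
position: [0.4865, -0.11, 0.0706]
tool_rot: [-0.535, 0.461, -0.463, 0.535]
ft_force: [0.4, 0.2, 3.3]
grip_width: 0.0355
```

Emit:
drive_tool([
  [0,-10,0,0,0,0,26],
  [0,-20,0,0,0,0,26],
  [0,-40,0,0,0,0,26],
  [0,-60,0,0,0,0,26],
  [0,-90,0,0,0,0,26],
  [0,-120,0,0,0,0,26],
  [0,-150,0,0,0,0,26],
  [0,-160,0,0,0,0,26],
  [0,-160,0,0,0,0,26],
  [0,-160,0,0,0,0,26],
])

```text
time: 14.55
position: [0.4849, -0.1092, 0.2294]
tool_rot: [0.535, -0.462, 0.462, -0.535]
ft_force: [0.6, 0.0, -2.5]
grip_width: 0.0357
```

```bash
python3 -c "
from h import *
show();print(rel([*tg(36)[0],.23],tg(36)[1]))"
```

```text
t 14.55 p [ 0.4849 -0.1092  0.2294] F [ 0.6  0.  -2.5] g 35.7 q [-0.45  0.32  1.71 -0.    1.11 -0.59]
([-169.7, -0.7, 51.1], [0.0, -1.41, 0.04])
```

Emit:
drive_tool([
  [-15,0,5,0,0,0,26],
  [-45,0,14,0,0,0,26],
  [-80,0,24,0,-1,0,26],
  [-115,0,35,0,-1,0,26],
  [-145,0,44,0,-1.4,0,26],
  [-163,0,49,0,-1.4,0,26],
  [-170,0,51,0,-1.4,0,26],
  [-170,0,51,0,-1.4,0,26],
  [-170,0,51,0,-1.4,0,26],
  [-170,0,51,0,-1.4,0,26],
])

```text
time: 15.55
position: [0.5114, 0.0649, 0.2297]
tool_rot: [0.541, -0.455, 0.457, -0.54]
ft_force: [0.1, -0.4, -1.3]
grip_width: 0.0352
```

```bash
python3 -c "
from h import *
show();print(rel([*tg(36)[0],.085],tg(36)[1]))"
```

```text
t 15.55 p [0.5114 0.0649 0.2297] F [ 0.1 -0.4 -1.3] g 35.2 q [-0.09  0.35  1.67 -0.    1.12 -0.26]
([-1.6, 144.7, -0.6], [-0.04, -0.09, 0.12])
```

Emit:
drive_tool([
  [-1,20,-0.5,0,0,0,26],
  [-1,50,-0.5,0,0,0,26],
  [-1,80,-0.5,0,0,0,26],
  [-1,95,-0.5,0,0,0,26],
  [-1,104,-0.5,0,0,0,26],
  [-1,108,-0.5,0,0,0,26],
  [-1,112,-0.5,0,0,0,26],
  [-1,116,-0.5,0,0,0,26],
  [-1,120,-0.5,0,0,0,26],
  [-1,120,-0.5,0,0,0,26],
])

```text
time: 16.55
position: [0.5113, 0.0667, 0.1101]
tool_rot: [-0.541, 0.454, -0.456, 0.541]
ft_force: [0.9, -1.5, -1.3]
grip_width: 0.036
```

Emit:
drive_tool([
  [0,3,0,0,0,0,26],
  [0,6,0,0,0,0,26],
  [0,9,0,0,0,0,26],
  [0,12,0,0,0,0,26],
  [0,15,0,0,0,0,26],
  [0,18,0,0,0,0,26],
  [0,18,0,0,0,0,26],
])

```text
time: 17.25
position: [0.5111, 0.0666, 0.0916]
tool_rot: [0.541, -0.455, 0.456, -0.541]
ft_force: [1.2, -2.2, -2.4]
grip_width: 0.0354
```

Emit:
drive_tool([
  [0.5,3,0,0,0,0,26],
  [0.5,5,0,0,0,0,26],
  [0.5,6,0,0,0,0,26],
  [0.5,7,0,0,0,0,26],
  [0.5,7.7,0,0,0,0,26],
  [0.5,7.7,0,0,0,0,26],
])

```text
time: 17.85
position: [0.5113, 0.0662, 0.0846]
tool_rot: [-0.541, 0.455, -0.456, 0.541]
ft_force: [0.1, -0.7, 1.0]
grip_width: 0.0352
```

Close to seated; press 1 mm more, then release if the force rises.

Emit:
drive_tool([
  [0,0.6,0,0,0,0,26],
  [0,1.3,0,0,0,0,26],
  [0,1.3,0,0,0,0,26],
])

```text
time: 18.15
position: [0.5115, 0.0661, 0.0845]
tool_rot: [-0.541, 0.454, -0.457, 0.541]
ft_force: [-2.5, -1.9, 10.4]
grip_width: 0.0356
```

Emit:
drive_tool([
  [0,0.5,0,0,0,0,38],
  [0,0.5,0,0,0,0,42],
  [0,0.5,0,0,0,0,48],
  [0,0.5,0,0,0,0,52],
  [0,0.5,0,0,0,0,52],
  [0,-20,0,0,0,0,52],
  [0,-60,0,0,0,0,52],
  [0,-100,0,0,0,0,52],
  [0,-130,0,0,0,0,45],
  [0,-130,0,0,0,0,40],
])

```text
time: 19.15
position: [0.5143, 0.0662, 0.2174]
tool_rot: [-0.539, 0.452, -0.459, 0.543]
ft_force: [0.5, -0.4, 0.2]
grip_width: 0.0441
```

Emit:
drive_tool([
  [0,0,0,0,0,0,40],
  [0,0,0,0,0,0,40],
])

```text
time: 19.35
position: [0.5098, 0.0665, 0.2118]
tool_rot: [0.541, -0.456, 0.456, -0.54]
ft_force: [0.2, 0.4, 0.1]
grip_width: 0.0404
```

```bash
python3 -c "
from h import *
show();print(rel([*tp(24)[0],.15],tp(24)[1]))"
```

```text
t 19.35 p [0.5098 0.0665 0.2118] F [0.2 0.4 0.1] g 40.4 q [-0.09  0.37  1.7  -0.    1.08 -0.26]
([207.7, 62.1, -54.1], [0.07, 1.42, 0.06])
```

Emit:
drive_tool([
  [40,0,-10,0,0,0,40],
  [85,0,-22,0,0,0,40],
  [130,0,-34,0,1,0,40],
  [170,0,-44,0,1.4,0,40],
  [198,5,-52,0,1.4,0,40],
  [207.5,20,-54,0,1.4,0,40],
  [207.5,45,-54,0,1.4,0,40],
  [207.5,60,-54,0,1.4,0,40],
  [207.5,62,-54,0,1.4,0,40],
  [207.5,62,-54,0,1.4,0,40],
])

```text
time: 20.35
position: [0.4923, -0.1469, 0.1501]
tool_rot: [0.535, -0.462, 0.462, -0.535]
ft_force: [1.3, 0.1, 0.5]
grip_width: 0.0399
```

Emit:
drive_tool([
  [0,0,0,0,0,0,40],
  [0,0,0,0,0,0,40],
])

```text
time: 20.55
position: [0.4938, -0.1475, 0.1521]
tool_rot: [-0.535, 0.461, -0.463, 0.535]
ft_force: [0.2, -0.2, 0.6]
grip_width: 0.0399
```

```bash
python3 -c "
from h import *
show();print(rel([*tp(24)[0],.071],tp(24)[1]))"
```

```text
t 20.55 p [ 0.4938 -0.1475  0.1521] F [ 0.2 -0.2  0.6] g 39.9 q [-0.51  0.45  1.76 -0.    0.93 -0.65]
([-0.5, 81.1, -2.3], [-0.17, 0.04, 0.16])
```

Emit:
drive_tool([
  [0,20,-1.5,0,0,0,40],
  [0,40,-1.5,0,0,0,40],
  [0,55,-1.5,0,0,0,40],
  [0,67,-1.5,0,0,0,40],
  [0,80,-1.5,0,0,0,40],
  [0,80,-1.5,0,0,0,40],
  [0,80,-1.5,0,0,0,40],
])

```text
time: 21.25
position: [0.4923, -0.1479, 0.0718]
tool_rot: [-0.535, 0.461, -0.463, 0.535]
ft_force: [-0.1, -0.4, 0.7]
grip_width: 0.0403
```

Emit:
drive_tool([
  [0,0,0,0,0,0,34],
  [0,0,0,0,0,0,30],
  [0,0,0,0,0,0,27],
  [0,0,0,0,0,0,24],
  [0,0,0,0,0,0,18],
  [0,0,0,0,0,0,14],
  [0,0,0,0,0,0,14],
  [0,0,0,0,0,0,14],
  [0,0,0,0,0,0,14],
], newtons=25)

```text
time: 22.15
position: [0.4919, -0.1478, 0.0716]
tool_rot: [-0.535, 0.461, -0.463, 0.535]
ft_force: [-0.2, -0.4, 3.2]
grip_width: 0.0232
```

Emit:
drive_tool([
  [0,-10,0,0,0,0,14],
  [0,-20,0,0,0,0,14],
  [0,-40,0,0,0,0,14],
  [0,-60,0,0,0,0,14],
  [0,-90,0,0,0,0,14],
  [0,-120,0,0,0,0,14],
  [0,-150,0,0,0,0,14],
  [0,-160,0,0,0,0,14],
  [0,-160,0,0,0,0,14],
  [0,-160,0,0,0,0,14],
])

```text
time: 23.15
position: [0.4907, -0.147, 0.2305]
tool_rot: [0.535, -0.462, 0.462, -0.535]
ft_force: [-0.7, 0.3, -1.2]
grip_width: 0.024
```

```bash
python3 -c "
from h import *
show();print(rel([*tg(24)[0],.23],tg(24)[1]))"
```

```text
t 23.15 p [ 0.4907 -0.147   0.2305] F [-0.7  0.3 -1.2] g 24.0 q [-0.51  0.34  1.68 -0.    1.12 -0.66]
([-321.9, 0.3, 48.0], [-0.01, -1.41, 0.04])
```

Emit:
drive_tool([
  [-15,0,2,0,0,0,14],
  [-50,0,7,0,0,0,14],
  [-90,0,13,0,-1,0,14],
  [-135,0,20,0,-1,0,14],
  [-180,0,27,0,-1.4,0,14],
  [-225,0,34,0,-1.4,0,14],
  [-265,0,40,0,-1.4,0,14],
  [-300,0,45,0,-1.4,0,14],
  [-315,0,47,0,-1.4,0,14],
  [-322,0,48,0,-1.4,0,14],
])

```text
time: 24.15
position: [0.4906, 0.1798, 0.2296]
tool_rot: [0.542, -0.455, 0.455, -0.541]
ft_force: [0.1, 0.9, -0.8]
grip_width: 0.0235
```

Emit:
drive_tool([
  [0,0,0,0,0,0,14],
  [0,0,0,0,0,0,14],
  [0,0,0,0,0,0,14],
  [0,0,0,0,0,0,14],
])

```text
time: 24.55
position: [0.4923, 0.1769, 0.231]
tool_rot: [0.54, -0.455, 0.457, -0.54]
ft_force: [-0.1, -0.9, -1.4]
grip_width: 0.0236
```

```bash
python3 -c "
from h import *
show();print(rel([*tg(24)[0],.085],tg(24)[1]))"
```

```text
t 24.55 p [0.4923 0.1769 0.231 ] F [-0.1 -0.9 -1.4] g 23.6 q [ 0.13  0.35  1.65 -0.    1.13 -0.04]
([-2.0, 146.0, -1.0], [-0.09, -0.12, 0.12])
```

Emit:
drive_tool([
  [-1.3,20,-1,0,0,0,14],
  [-1.3,50,-1,0,0,0,14],
  [-1.3,80,-1,0,0,0,14],
  [-1.3,96,-1,0,0,0,14],
  [-1.3,105,-1,0,0,0,14],
  [-1.3,109,-1,0,0,0,14],
  [-1.3,113,-1,0,0,0,14],
  [-1.3,117,-1,0,0,0,14],
  [-1.3,121,-1,0,0,0,14],
  [-1.3,121,-1,0,0,0,14],
])

```text
time: 25.55
position: [0.4916, 0.1788, 0.11]
tool_rot: [-0.541, 0.454, -0.457, 0.541]
ft_force: [1.0, -0.7, -1.8]
grip_width: 0.0234
```

Emit:
drive_tool([
  [0,3,0,0,0,0,14],
  [0,6,0,0,0,0,14],
  [0,9,0,0,0,0,14],
  [0,12,0,0,0,0,14],
  [0,15,0,0,0,0,14],
  [0,18,0,0,0,0,14],
  [0,18,0,0,0,0,14],
])

```text
time: 26.25
position: [0.4914, 0.1789, 0.0914]
tool_rot: [-0.541, 0.455, -0.457, 0.541]
ft_force: [0.9, -1.3, -3.2]
grip_width: 0.0238
```

Emit:
drive_tool([
  [0.3,3,0,0,0,0,14],
  [0.3,5,0,0,0,0,14],
  [0.3,6,0,0,0,0,14],
  [0.3,7,0,0,0,0,14],
  [0.3,8,0,0,0,0,14],
  [0.3,8,0,0,0,0,14],
])

```text
time: 26.85
position: [0.4917, 0.1787, 0.0855]
tool_rot: [-0.54, 0.454, -0.457, 0.541]
ft_force: [-1.4, -1.7, 11.0]
grip_width: 0.0238
```

Emit:
drive_tool([
  [0,0,0,0,0,0,26],
  [0,0,0,0,0,0,30],
  [0,0,0,0,0,0,36],
  [0,0,0,0,0,0,40],
  [0,0,0,0,0,0,40],
  [0,-20,0,0,0,0,40],
  [0,-60,0,0,0,0,40],
  [0,-100,0,0,0,0,46],
  [0,-130,0,0,0,0,60],
  [0,-130,0,0,0,0,64],
])

```text
time: 27.85
position: [0.4941, 0.1795, 0.2182]
tool_rot: [-0.538, 0.452, -0.459, 0.543]
ft_force: [0.3, 0.9, 0.3]
grip_width: 0.0543
```

Emit:
drive_tool([
  [0,0,0,0,0,0,64],
  [0,0,0,0,0,0,64],
])

```text
time: 28.05
position: [0.4897, 0.1787, 0.2126]
tool_rot: [0.542, -0.455, 0.456, -0.54]
ft_force: [-0.1, -0.4, 0.3]
grip_width: 0.0629
```

```bash
python3 -c "
from h import *
show();print(rel([*tp(48)[0],.15],tp(48)[1]))"
```

```text
t 28.05 p [0.4897 0.1787 0.2126] F [-0.1 -0.4  0.3] g 62.9 q [ 0.14  0.38  1.68 -0.    1.09 -0.03]
([359.7, 63.3, -54.3], [0.08, 1.41, 0.1])
```

Emit:
drive_tool([
  [40,0,-5,0,0,0,64],
  [85,0,-12,0,0,0,64],
  [132,0,-20,0,0,0,64],
  [180,0,-27,0,1.4,0,64],
  [228,0,-34,0,1.4,0,64],
  [275,0,-42,0,1.4,0,64],
  [315,0,-48,0,1.4,0,64],
  [348,5,-53,0,1.4,0,64],
  [359,20,-54,0,1.4,0,64],
  [359,45,-54,0,1.4,0,64],
])

```text
time: 29.05
position: [0.4994, -0.187, 0.1684]
tool_rot: [-0.534, 0.462, -0.464, 0.534]
ft_force: [0.0, 0.3, 0.3]
grip_width: 0.0638
```

Emit:
drive_tool([
  [0,10,0,0,0,0,64],
  [0,18,0,0,0,0,64],
  [0,18,0,0,0,0,64],
  [0,18,0,0,0,0,64],
  [0,18,0,0,0,0,64],
])

```text
time: 29.55
position: [0.4996, -0.1842, 0.1524]
tool_rot: [-0.535, 0.46, -0.463, 0.536]
ft_force: [-0.2, -0.3, 0.0]
grip_width: 0.0641
```

```bash
python3 -c "
from h import *
show();print(rel([*tp(48)[0],.071],tp(48)[1]))"
```

```text
t 29.55 p [ 0.4996 -0.1842  0.1524] F [-0.2 -0.3  0. ] g 64.1 q [-0.56  0.47  1.72 -0.    0.95 -0.71]
([0.3, 81.4, -2.7], [-0.18, 0.06, 0.18])
```

Emit:
drive_tool([
  [0.5,20,-2,0,0,0,64],
  [0.5,40,-2,0,0,0,64],
  [0.5,55,-2,0,0,0,64],
  [0.5,67,-2,0,0,0,64],
  [0.5,80,-2,0,0,0,64],
  [0.5,80,-2,0,0,0,64],
  [0.5,80,-2,0,0,0,64],
])

```text
time: 30.25
position: [0.4976, -0.1853, 0.0719]
tool_rot: [-0.535, 0.461, -0.463, 0.535]
ft_force: [0.3, -1.4, 0.3]
grip_width: 0.0642
```

Emit:
drive_tool([
  [0,0,0,0,0,0,58],
  [0,0,0,0,0,0,54],
  [0,0,0,0,0,0,51],
  [0,0,0,0,0,0,48],
  [0,0,0,0,0,0,42],
  [0,0,0,0,0,0,38],
  [0,0,0,0,0,0,38],
  [0,0,0,0,0,0,38],
  [0,0,0,0,0,0,38],
], newtons=32)

```text
time: 31.15
position: [0.498, -0.1855, 0.0719]
tool_rot: [-0.535, 0.461, -0.464, 0.535]
ft_force: [3.4, -0.3, 4.7]
grip_width: 0.0476
```

Emit:
drive_tool([
  [0,-10,0,0,0,0,38],
  [0,-20,0,0,0,0,38],
  [0,-40,0,0,0,0,38],
  [0,-60,0,0,0,0,38],
  [0,-90,0,0,0,0,38],
  [0,-120,0,0,0,0,38],
  [0,-150,0,0,0,0,38],
  [0,-160,0,0,0,0,38],
  [0,-160,0,0,0,0,38],
  [0,-160,0,0,0,0,38],
])

```text
time: 32.15
position: [0.4956, -0.1841, 0.2303]
tool_rot: [0.535, -0.462, 0.462, -0.535]
ft_force: [0.4, 0.5, -1.9]
grip_width: 0.0476
```

```bash
python3 -c "
from h import *
show();print(rel([*tg(48)[0],.23],tg(48)[1]))"
```

```text
t 32.15 p [ 0.4956 -0.1841  0.2303] F [ 0.4  0.5 -1.9] g 47.6 q [-0.57  0.36  1.64 -0.    1.14 -0.71]
([-283.4, 0.3, 50.5], [0.04, -1.42, -0.01])
```

Emit:
drive_tool([
  [-15,0,3,0,0,0,38],
  [-45,0,8,0,0,0,38],
  [-85,0,15,0,-1,0,38],
  [-125,0,22,0,-1,0,38],
  [-165,0,29,0,-1.4,0,38],
  [-205,0,36,0,-1.4,0,38],
  [-240,0,43,0,-1.4,0,38],
  [-265,0,47,0,-1.4,0,38],
  [-278,0,49.5,0,-1.4,0,38],
  [-283.5,0,50.5,0,-1.4,0,38],
])

```text
time: 33.15
position: [0.5043, 0.1045, 0.23]
tool_rot: [0.542, -0.455, 0.455, -0.541]
ft_force: [0.4, -0.4, -1.3]
grip_width: 0.0478
```

Emit:
drive_tool([
  [0,0,0,0,0,0,38],
  [0,0,0,0,0,0,38],
  [0,0,0,0,0,0,38],
  [0,0,0,0,0,0,38],
])

```text
time: 33.55
position: [0.5056, 0.102, 0.2311]
tool_rot: [0.54, -0.455, 0.457, -0.54]
ft_force: [1.0, -0.6, -2.4]
grip_width: 0.0472
```

```bash
python3 -c "
from h import *
show();print(rel([*tg(48)[0],.085],tg(48)[1]))"
```

```text
t 33.55 p [0.5056 0.102  0.2311] F [ 1.  -0.6 -2.4] g 47.2 q [-0.02  0.34  1.67 -0.    1.13 -0.19]
([-2.1, 146.1, -1.3], [-0.09, -0.11, 0.12])
```

Emit:
drive_tool([
  [-1.3,20,-1,0,0,0,38],
  [-1.3,50,-1,0,0,0,38],
  [-1.3,80,-1,0,0,0,38],
  [-1.3,96,-1,0,0,0,38],
  [-1.3,105,-1,0,0,0,38],
  [-1.3,109,-1,0,0,0,38],
  [-1.3,113,-1,0,0,0,38],
  [-1.3,117,-1,0,0,0,38],
  [-1.3,121,-1,0,0,0,38],
  [-1.3,121,-1,0,0,0,38],
])

```text
time: 34.55
position: [0.5049, 0.1037, 0.1101]
tool_rot: [-0.541, 0.454, -0.457, 0.541]
ft_force: [0.1, -1.4, -3.2]
grip_width: 0.0471
```

Emit:
drive_tool([
  [0,3,0,0,0,0,38],
  [0,6,0,0,0,0,38],
  [0,9,0,0,0,0,38],
  [0,12,0,0,0,0,38],
  [0,15,0,0,0,0,38],
  [0,18,0,0,0,0,38],
  [0,18,0,0,0,0,38],
])

```text
time: 35.25
position: [0.5045, 0.1038, 0.0916]
tool_rot: [0.541, -0.455, 0.456, -0.541]
ft_force: [0.3, -1.7, -3.9]
grip_width: 0.0472
```

Emit:
drive_tool([
  [0.3,3,0,0,0,0,38],
  [0.3,5,0,0,0,0,38],
  [0.3,6,0,0,0,0,38],
  [0.3,7,0,0,0,0,38],
  [0.3,8,0,0,0,0,38],
  [0.3,8,0,0,0,0,38],
])

```text
time: 35.85
position: [0.5049, 0.1035, 0.0857]
tool_rot: [-0.541, 0.454, -0.457, 0.541]
ft_force: [-1.6, -1.8, 10.9]
grip_width: 0.0475
```

Seated (0.0719 → 0.0857, reaction +11 N). Release and retreat clear of the cameras' view.

Emit:
drive_tool([
  [0,0,0,0,0,0,50],
  [0,0,0,0,0,0,54],
  [0,0,0,0,0,0,60],
  [0,0,0,0,0,0,64],
  [0,0,0,0,0,0,64],
  [0,-20,0,0,0,0,64],
  [0,-60,0,0,0,0,64],
  [0,-100,0,0,0,0,64],
  [0,-140,0,0,0,0,64],
  [0,-150,0,0,0,0,64],
])

```text
time: 36.85
position: [0.507, 0.104, 0.2384]
tool_rot: [-0.539, 0.452, -0.459, 0.543]
ft_force: [0.8, -0.3, -0.9]
grip_width: 0.0642
```

Emit:
drive_tool([
  [40,0,0,0,0,0,64],
  [85,0,0,0,0,0,64],
  [130,0,0,0,0,0,64],
  [175,0,0,0,0,0,64],
  [220,0,0,0,0,0,64],
  [265,0,0,0,0,0,64],
  [300,0,0,0,0,0,64],
  [320,0,0,0,0,0,64],
  [320,0,0,0,0,0,64],
  [320,0,0,0,0,0,64],
])

```text
time: 37.85
position: [0.5579, -0.2102, 0.2338]
tool_rot: [-0.541, 0.456, -0.455, 0.541]
ft_force: [-1.1, 0.7, -0.9]
grip_width: 0.0643
```

```bash
python3 -c "
from h import *
show()
s=camera('scene');t=camera('top')
a=t[190:290,190:320];b=s[170:320,170:330]
cv2.imwrite('pics/end.png',np.hstack([cv2.resize(a,(390,300),interpolation=2),cv2.resize(b,(400,300),interpolation=2)]))
for w in PL:
  q=f'plate_{w}_center';P=W(C,[0,GU[w],.074])[0]
  for c in('top','scene'):
    print(w,c,'exp',proj(c,P)[0].round(),[(np.round(d['location']).tolist(),round(d['conf'],2)) for d in mark_of(c,q)][:3])"
```

```text
t 37.85 p [ 0.5579 -0.2102  0.2338] F [-1.1  0.7 -0.9] g 64.3 q [-0.55  0.45  1.47  0.    1.22 -0.72]
60 top exp [243. 237.] []
60 scene exp [234. 251.] [([234.0, 251.0], 0.63)]
36 top exp [286. 229.] []
36 scene exp [272. 232.] [([272.0, 233.0], 0.83), ([212.0, 261.0], 0.71), ([238.0, 281.0], 0.39)]
24 top exp [221. 241.] []
24 scene exp [213. 262.] [([216.0, 265.0], 0.8)]
48 top exp [264. 233.] []
48 scene exp [253. 241.] [([253.0, 244.0], 0.59)]
```

View pics/end.png

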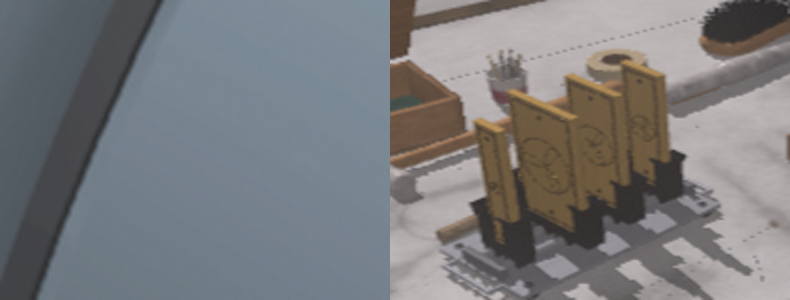

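```bash
python3 -c "
from rig import *
print(hand_in())"
```

```text
the job is handed in; nothing more can be done
None
```

I moved all four brass plates (60, 36, 24, then 48 mm) into their own guides in the cleaning rack, released each one only once it was down, and handed the job in at about 38 s. I left the purple look-alike alone.

- **Seating:** each plate was let go only after the upward force rose to 7–11 N, with the tool about 14 mm higher than at its grasp, as the two rack heights predict. No plate slipped while being carried.
- **Final scene picture:** all four stand upright in the guides of their own width. The 60 and 36 mm centres lie within 1 pixel of the expected spots. The 48 mm one is about 3 pixels off and the 24 mm one about 4, which I put down to network error.
- **What I could not confirm:** the arm blocked the top camera at the end, so only the scene camera could check the result. Early on, the two cameras disagreed by about 6 mm in x. I used values near the mean, and every plate slid in with sideways forces of at most about 2.5 N.

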